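# Clamp the signature pad in its sloping stand

### The arm

A 6-joint arm with a two-finger parallel gripper is mounted at the origin on the work surface. World frame = base frame: x ahead of the robot, y to its left, z up, the work surface at z = 0. Lengths are in m, angles in rad, forces in N, time in s.
With the tool pointing down it reaches from about 0.375 to 0.9 m from the base axis. Payload 3.1 kg.
Tool frame: the origin (TCP) lies midway between the tips of the shut fingers; the grasp point (between the pads) lies robot.grip_point_offset behind it (robot.grip_point_offset is the distance from the TCP to the grasp point, in m); x points along the fingers, z is the direction in which the jaws open and shut, and the axes are right-handed (so a half turn about x gives the same grasp; the last joint's range is limited). The gripper opens to 85 mm and grips with 20 to 120 N. Pads are 22 mm wide; open, the fingers measure 114 mm over their backs; the gripper's body (76 mm by 85 mm) begins 54 mm behind the grasp point. The pads swing forward as they close: fully open they stand 13 mm farther back than shut.
Start: joints at [1, 0.527, 1.433, -0, 1.181, -0.178], TCP at [0.239, 0.578, 0.231] pointing down, gripper open.
Joint ranges: [-3.08, 3.08], [-0.75, 2.2], [0.22, 2.44], [-1.43, 4.57], [0, 2.65], [-2.85, 2.85]. Speed limits (rad/s): [2.79, 2.79, 3.14, 3.14, 3.14, 3.14].

### API

Orientations are given as a unit quaternion [w, x, y, z].
In Python, from station import robot gives the robot as it stands.
- The arm moves only by the tool drive_tool, never from a script. Its argument "increments" is a list of rows, each a list of 4 numbers: the shift along the world's x, y, z in units of 30 mm (1.0 is 30 mm), then the turn about the world's z in units of 5 degrees (1.0 is 5 degrees). In form: [[tx, ty, tz, turn], ...]. A call has 1 to 8 rows; each row is the pose to reach, as a shift and turn from the pose commanded when the call began; what a row does not reach only later rows make up. A row lasts 1/10 s, in which the tool goes at most 50 mm and 8.59 degrees, less where a joint would pass 70% of its speed; a pose out of reach is approached as far as the arm can. A call with a gripper value outside its range is refused whole. "grip" is the opening in per cent of the stroke, from 0 (shut) to 100 (fully open), set as the call begins (left out, the last holds). The fingers move at their own pace and stop on an object; the grip force is fixed at half the most. Time passes only in rows, so rows that repeat a pose let the fingers close. It gives the time, the measured TCP pose, the force and the opening at its end, in the units of the state.
- robot.observe(): the state, without advancing time (a new reading comes with each control period).
- robot.grab_frame(name): name is "side" or "top"; returns a dict with "img" (400x640x3 uint8, red, green, blue), "depth" (400x640 float32, m along the optical axis (not along the pixel's ray), 0 where there is no reading), "camera_matrix" (3x3 intrinsics, pixels), "rvec" (rotation vector, rad) and "tvec" (3), from world to camera coordinates, as OpenCV has them. Camera axes: x right, y down, z forward; pixel columns grow to the right and rows downward; lengths in m; the calibration is good to about 2 mm. A picture is of the moment at which its call begins.
- robot.hand_in(): hands the job in, once; it reports no verdict.
The state is a dict: "time": time; "joint_pos": joint angles; "joint_vel": joint speeds; "joint_torque": joint torques, N m; "ee_pos": TCP position; "ee_rot": TCP orientation; "force": force on the tool from outside, world axes, zero at the start; "wrist_torque": the same for the moment, N m; "grip_width": finger opening in m.
Only numpy, scipy, OpenCV 4.12 (cv2) and the standard library are available. Lean on these libraries where they do the work, as an engineer would, in place of code of your own. Each camera call takes 0.05 s, during which the arm holds its last target.

### The job

Lay the signature pad, screen up, lengthwise on the middle of the sloping rail of the clamping stand with one end against the bottom ledge, and let go of it. Then squeeze and release the stand's hand trigger again and again until the sliding jaw grips the pad firmly, and leave the trigger released. Move the jaw only with the trigger, and leave the other things on the desk where they are.

Things in the scene. Friction and masses are not known exactly. Their poses are not given: they have to be found in the camera images.
- pad_center (a point): Centre of the signature pad, a loose black box 120 x 56 x 34 mm (its own x, y, z), 0.25 to 0.4 kg, with a pale screen on its top (+z) face, lying screen up on the desk; its underside is 17 mm below the point. Pinch it across its 56 mm width (its y). Either end may go to the ledge.
- stand: The clamping stand, fixed on the desk: base plate 290 x 130 x 12 mm (x -30 to 260 mm from the origin), carrying a rail that slopes up along its x at 35 degrees, low end towards the robot. Origin on the desk, 45 mm below the seat point. A ratchet housing (80 long, 36 wide, 48 mm high) sits on the rail's upper end around seat x = 246 mm.
- seat (a point): The seat: foot of the bottom ledge's face on the rail's top surface, mid-width. Axes: x up the slope, y across, z square out of the rail. Ledge: on the -x side, 60 mm wide, 26 mm high, 12 thick. A seated pad lies flat, length along x, its centre at (60, 0, 17) mm in these axes. The rail is 44 mm wide, narrower than the pad: fingers may reach past the pad's sides.
- jaw_front (a point): Middle of the sliding jaw's rubber face (42 mm wide, 4 to 34 mm above the rail); axes as the seat's. The jaw slides down the rail (seat -x) when the trigger is worked. At the start the face is 148 to 162 mm up the rail from the ledge: 28 to 42 mm of gap to a seated pad.
- jaw: The black sliding jaw plate (48 mm wide, 46 mm high) with its toothed steel bar, which runs 20 to 34 mm above the rail into the housing. Origin on the rail's surface below the front of the rubber face when that is not pressed in; axes as the seat's. Stiff, 12 N of friction; does not run back. Not to be pushed by hand.
- jaw_face (a joint): How far the rubber face is pressed back into the jaw, m: 0 when free, up to 0.006. Spring-backed, 4 N per mm. On a firmly gripped pad it stays near 0.0025 after the trigger is released.
- handle_grip (a point): Middle of the grip part of the ratchet's fixed black handle, a bar standing square out of the rail, at (269, 0, 125) mm in the seat's axes: 14 mm thick along x, 26 mm wide along y, its free end 158 mm out from the rail. Axes as the seat's.
- trigger_grip (a point): Middle of the grey trigger, a bar on the ledge side of the handle: 10 mm thick (own x), 24 wide (own y), 70 long, from 14 to 84 mm out along its own z from its pivot; the point is 60 mm out. Squeeze trigger and handle together along the seat's x, reaching in over their free ends with the tool along the seat's -z, 35 degrees from vertical.
- trigger (a joint): Trigger angle, rad: 0 released (leaning 0.25 rad from the handle, towards the ledge), 0.45 fully squeezed. A spring returns it. Squeezing takes about 10 N with the jaw running free; 20 N or more makes it firm. A full squeeze and release moves the jaw 10 to 16 mm; about 3 or 4 are needed, further ones do no harm. Once the jaw is firm the trigger stops short of full (0.1 to 0.42).
- trigger_pivot (a point): The trigger's pivot pin (along y), at (243, 0, 65) mm in the seat's axes. Outside to outside along seat x, trigger and handle measure 53 mm at the grip points (59 mm at the trigger's leaning tip) released, 26 mm fully squeezed. Reach in with the open fingers centred at seat x = 246 mm; only the trigger moves, so the middle of the squeezed pair is at 263 mm.
- reader: Bystander: card reader, a loose black box 80 x 66 x 50 mm with a grey slot in one side: shorter and taller than the pad, no screen (not wanted). Origin at the centre of its underside.
- bottle: Bystander: clear pump bottle, 60 mm across, 178 mm tall. Origin at the centre of its underside.
- mouse: Bystander: black computer mouse, 105 x 60 x 30 mm. Origin at the centre of its underside.
- stapler: Bystander: grey stapler lying along its x, 150 x 36 x 52 mm. Origin at the centre of its underside.
- cup: Bystander: white cup with pens, 80 mm across, 100 mm tall. Origin at the centre of its underside.
- stamp: Bystander: rubber stamp with a wooden knob, 65 x 34 mm, 76 mm tall. Origin at the centre of its underside.
Not all that is in view belongs to the job. Leave any orange, pink or turquoise look-alike of the part that bears pad_center alone.

How it is judged:
On the way, in this order (a step that is already met when the one before it is completed fails the run):
1. the pad lies on the rail against the ledge and the gripper has let go and moved off, the jaw not yet on it (x of pad_center in the frame of seat between 0.055 and 0.065 m and y of pad_center in the frame of seat between -0.012 and 0.012 m and z of pad_center in the frame of seat between 0.013 and 0.022 m and angle between the x axis of pad_center and the x axis of seat, either way round below 0.12 rad and angle between pad_center's own z axis and vertical below 0.8 rad and distance between the grasp point and pad_center above 0.07 m and value of joint jaw_face below 0.0003 m), for 0.2 s.
2. the trigger is squeezed with the pad in place (x of pad_center in the frame of seat between 0.055 and 0.065 m and y of pad_center in the frame of seat between -0.012 and 0.012 m and z of pad_center in the frame of seat between 0.013 and 0.022 m and angle between the x axis of pad_center and the x axis of seat, either way round below 0.12 rad and angle between pad_center's own z axis and vertical below 0.8 rad and value of joint trigger above 0.3 rad), for 0.05 s.
3. the jaw presses the pad firmly, trigger released (x of pad_center in the frame of seat between 0.055 and 0.065 m and y of pad_center in the frame of seat between -0.012 and 0.012 m and z of pad_center in the frame of seat between 0.013 and 0.022 m and angle between the x axis of pad_center and the x axis of seat, either way round below 0.12 rad and angle between pad_center's own z axis and vertical below 0.8 rad and value of joint jaw_face above 0.0015 m and value of joint trigger below 0.1 rad), for 0.1 s.
At the end, for the whole second after the job is handed in: The pad lies screen up and flat on the sloping rail, within 5 mm of the ledge, within 12 mm of the rail's middle, turned less than 0.12 rad; the jaw's rubber face is pressed in by more than 1.5 mm (6 N); the trigger is released (below 0.1 rad) (all of step 3); the robot touches nothing.
It fails at once if the jaw is pushed by the robot directly (over 5 N) (contact force between any of the fingers, the arm and jaw above 5 N).
It fails at once if a bystander is moved more than 40 mm (distance of any of reader, bottle, mouse, stapler, cup, stamp from where it was at the start of the episode above 0.04 m).
It also fails if it takes over 58 s, if anything falls off the work surface, if the arm or the gripper's body presses on something with over 40 N, if the wrist force passes 120 N, or if a joint passes its speed limit or range.

## Working session

There is one attempt and no reset: what is moved stays moved. The work goes in short steps, Python scripts to look and compute and a tool call to move; the robot and the scene stay as the last step left them, time stands still between calls to the robot, and variables do not carry over. Pictures are saved under pics/ and viewed, and the job is handed in when it is done.

Besides the shell and the picture viewer there is one more tool, called after "Request:" as name(argument=value, ...) on one line, values as JSON. drive_tool: Moves the arm, as the interface text tells. Its arguments: {"type":"object","properties":{"increments":{"type":"array"},"grip":{"type":"number"}},"required":["increments"]}

```bash
ls; mkdir -p pics; cat > h.py <<'E'
import numpy as np,cv2
from station import robot
def cap(n):
    f=robot.grab_frame(n);return f
def world(f,u,v,d=None):
    K=f["camera_matrix"];R=cv2.Rodrigues(np.array(f["rvec"],float))[0];t=np.array(f["tvec"],float).ravel()
    u=np.asarray(u,float);v=np.asarray(v,float)
    if d is None:d=f["depth"][v.astype(int),u.astype(int)]
    c=np.stack([(u-K[0,2])/K[0,0]*d,(v-K[1,2])/K[1,1]*d,d],-1)
    return (c-t)@R
def cloud(f):
    v,u=np.mgrid[0:400,0:640];return world(f,u,v,f["depth"])
def proj(f,P):
    return cv2.projectPoints(np.array(P,float).reshape(-1,3),np.array(f["rvec"],float),np.array(f["tvec"],float),f["camera_matrix"],None)[0].reshape(-1,2)
def save(f,n): cv2.imwrite("pics/"+n+".png",f["img"][:,:,::-1])
E
python3 - <<'E'
from h import *
import pickle
for n in("side","top"):
    f=cap(n);save(f,n+"0");pickle.dump(f,open(n+"0.pkl","wb"))
    R=cv2.Rodrigues(np.array(f["rvec"],float))[0];print(n,-R.T@np.ravel(f["tvec"]),R[2])
print(robot.observe());print([a for a in dir(robot) if a[0]!="_"],robot.grip_point_offset)
E
```

```text
pics
side [ 0.04989966 -0.96311157  0.82391934] [ 0.40402682  0.76085353 -0.50780334]
top [ 0.32610449 -0.03674221  1.38856834] [ 0.16643864 -0.00782399 -0.98602077]
{'time': 0.1, 'joint_pos': array([ 1.00048906e+00,  5.28393563e-01,  1.43380575e+00,  3.05008420e-05,
        1.18141757e+00, -1.78481002e-01]), 'joint_vel': array([ 0.00104909, -0.00294189, -0.0033063 , -0.00183337,  0.00056012,
        0.0020108 ]), 'joint_torque': array([ 2.28166837e-04, -4.43305171e+01, -1.78588164e+01, -1.56566448e-04,
        3.84471830e-03, -1.33411848e-05]), 'ee_pos': array([0.23826258, 0.57708411, 0.23040893]), 'ee_rot': array([ 0.58710823, -0.3933772 ,  0.58842834,  0.39282362]), 'force': array([-0.28105455,  0.28937437, -0.18516334]), 'wrist_torque': array([-0.02171599,  0.02646669,  0.01007736]), 'grip_width': 0.08542550939934641}
['IKError', 'grab_frame', 'grip_point_offset', 'hand_in', 'observe'] 0.0187
```

View pics/side0.png

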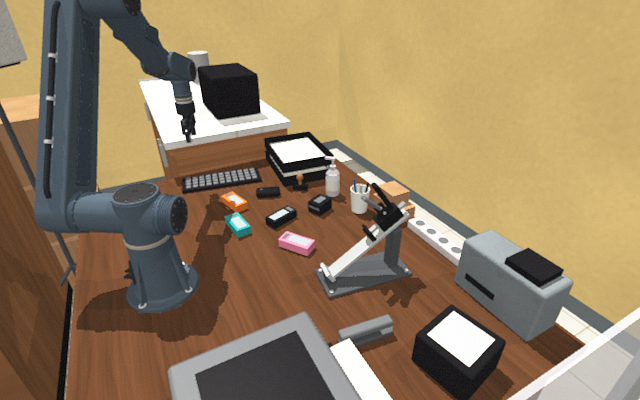

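View pics/top0.png

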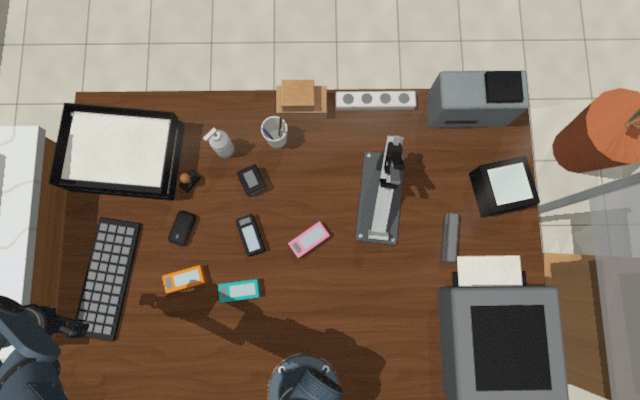

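```bash
python3 - <<'E'
from h import *
import pickle
f=pickle.load(open("top0.pkl","rb"));g=pickle.load(open("side0.pkl","rb"))
a=cv2.resize(f["img"][120:260,330:450],None,fx=4.2,fy=4.2,interpolation=cv2.INTER_CUBIC)
cv2.imwrite("pics/a.png",a[:,:,::-1])
b=cv2.resize(g["img"][170:310,300:430],None,fx=4.2,fy=4.2,interpolation=cv2.INTER_CUBIC)
cv2.imwrite("pics/b.png",b[:,:,::-1])
c=cv2.resize(f["img"][150:270,210:340],None,fx=4.5,fy=4.5,interpolation=cv2.INTER_CUBIC)
cv2.imwrite("pics/c.png",c[:,:,::-1])
C=cloud(f)
for (u,v) in [(250,236),(251,180),(380,225),(385,205),(362,155),(358,240),(397,243)]: print(u,v,C[v,u])
E
```

```text
250 236 [0.46129457 0.16102843 0.03606549]
251 180 [0.63354869 0.15832225 0.0482196 ]
380 225 [ 0.48764966 -0.23423071  0.05702261]
385 205 [ 0.54141004 -0.24460453  0.10098192]
362 155 [ 0.72410143 -0.19297906 -0.00282647]
358 240 [ 0.44712401 -0.17087014  0.01135154]
397 243 [ 0.43743741 -0.29447252 -0.00305954]
```

View pics/a.png

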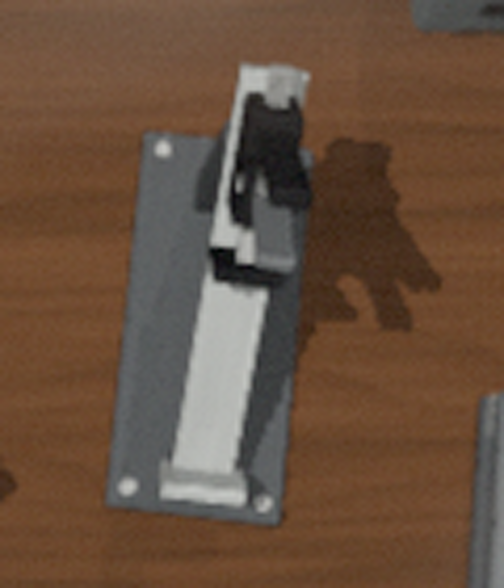

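View pics/b.png

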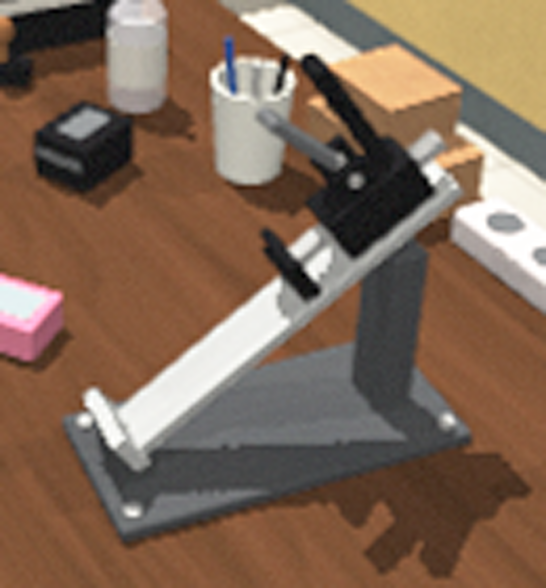

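View pics/c.png

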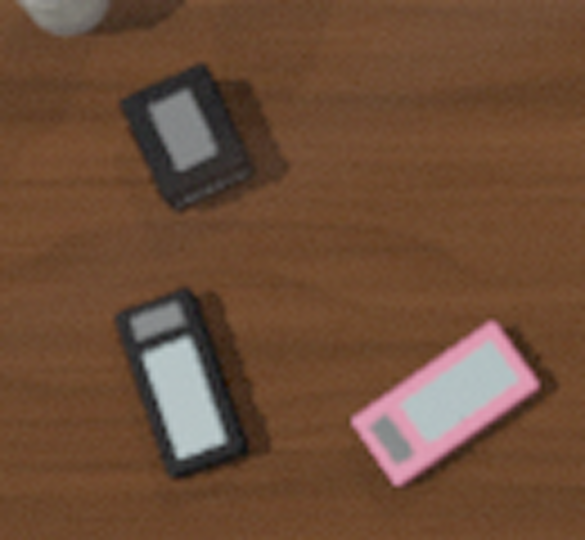

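```bash
cat >> h.py <<'E'
s35,c35=np.sin(np.radians(35)),np.cos(np.radians(35))
def stand2w(p,S): # stand frame pts -> world
    x,y,a=S;p=np.atleast_2d(p);c,s=np.cos(a),np.sin(a)
    return np.stack([x+c*p[:,0]-s*p[:,1],y+s*p[:,0]+c*p[:,1],p[:,2]],-1)
def seat2w(p,S):
    p=np.atleast_2d(np.array(p,float))
    q=np.stack([p[:,0]*c35-p[:,2]*s35,p[:,1],.045+p[:,0]*s35+p[:,2]*c35],-1)
    return stand2w(q,S)
def w2seat(w,S):
    x,y,a=S;w=np.atleast_2d(w);c,s=np.cos(a),np.sin(a);dx=w[:,0]-x;dy=w[:,1]-y
    X=c*dx+s*dy;Y=-s*dx+c*dy;Z=w[:,2]-.045
    return np.stack([X*c35+Z*s35,Y,-X*s35+Z*c35],-1)
E
python3 - <<'E'
from h import *
import pickle
from scipy.optimize import least_squares
f=pickle.load(open("top0.pkl","rb"));g=pickle.load(open("side0.pkl","rb"))
base=np.array([[.26,.065,.012],[.26,-.065,.012],[-.03,-.065,.012],[-.03,.065,.012]])
ta=np.array([[145,132],[313,150],[280,525],[108,505]])/4.2+[330,120]
bb=np.array([[65,420],[125,540],[472,435]])/4.2+[300,170]
bp=np.array([[-.03,.065,.012],[-.03,-.065,.012],[.26,-.065,.012]])
# handle tip & trigger tip
def res(S,w=(1,1)):
    return np.r_[w[0]*(proj(f,stand2w(base,S))-ta).ravel(),w[1]*(proj(g,stand2w(bp,S))-bb).ravel()]
for w in((1,0),(0,1),(1,1)):
    r=least_squares(res,[.46,-.24,-.1],args=(w,));print(w,r.x,np.round(r.fun,1))
S=r.x
# check with rail cloud
for n,F in(("top",f),("side",g)):
    C=cloud(F).reshape(-1,3);q=w2seat(C,S);im=F["img"].reshape(-1,3).astype(int)
    m=(q[:,0]>.02)&(q[:,0]<.13)&(abs(q[:,1])<.03)&(abs(q[:,2])<.015)&(im.min(1)>140)
    P=C[m];A=np.c_[P[:,:2],np.ones(len(P))];k=np.linalg.lstsq(A,P[:,2],rcond=None)[0]
    print(n,m.sum(),"y",np.percentile(q[m,1],[2,50,98]),"z",np.percentile(q[m,2],[5,50,95]),"slope",np.degrees(np.arctan(np.hypot(*k[:2]))),"dir",np.arctan2(k[1],k[0]))
    # pad
    m=(C[:,2]>.027)&(C[:,2]<.042)&(abs(C[:,0]-.46)<.09)&(abs(C[:,1]-.16)<.08);P=C[m]
    rc=cv2.minAreaRect((P[:,:2]*1000).astype(np.float32));print("pad",rc,np.median(P[:,2]))
    d=P[:,:2]-P[:,:2].mean(0);U,s,V=np.linalg.svd(d,full_matrices=False);print(P[:,:2].mean(0),V[0],np.degrees(np.arctan2(V[0,1],V[0,0])))
for p in [[0,0,0],[.25,0,0],[.269,0,.158],[.243-.084*np.sin(.25),0,.065+.084*np.cos(.25)]]:
    print(seat2w(p,S),proj(f,seat2w(p,S)),proj(g,seat2w(p,S)))
E
```

```text
(1, 0) [ 0.46702288 -0.23077578 -0.12771763] [-0.1 -0.5  0.2 -0.2  0.3  0.3 -0.4  0.3 -0.  -0.  -0.  -0.  -0.  -0. ]
(0, 1) [ 0.46688115 -0.23905768 -0.12131113] [ 0.  -0.   0.  -0.   0.   0.   0.   0.  -0.9  0.1 -0.  -0.2  1.  -0.2]
(1, 1) [ 0.46753844 -0.23389214 -0.12272118] [ 0.4 -0.6  0.7 -0.5  1.4  0.1  0.7  0.2 -1.5 -0.9 -0.7 -1.4  0.1 -1.2]
top 490 y [-0.01494052  0.00562188  0.02638886] z [-0.00409757 -0.00033263  0.00361067] slope 34.60673052990369 dir -0.13199722519033785
pad ((465.6686096191406, 164.96295166015625), (120.02473449707031, 56.60986328125), 19.61680793762207) 0.03362452959092447
[0.4654682  0.16445064] [-0.93962626 -0.34220241] -159.98888631233896
side 376 y [-0.02162004 -0.00060452  0.02130453] z [-0.0039501  -0.00140391  0.0014533 ] slope 34.53040039141405 dir -0.15410337104700697
pad ((466.70166015625, 160.25135803222656), (120.85493469238281, 60.87852478027344), 20.354816436767578) 0.03296098682320519
[0.46467323 0.15450599] [-0.94157695 -0.33679793] -160.31809388700123
[[ 0.46753844 -0.23389214  0.045     ]] [[379.56082368 232.05239021]] [[330.17000589 272.07092985]]
[[ 0.67078628 -0.25896093  0.18839411]] [[393.19006244 154.17932489]] [[392.29513167 220.10458147]]
[[ 0.59628961 -0.24977244  0.32871808]] [[400.57971933 167.54365911]] [[373.76115823 184.54321967]]
[[ 0.56486622 -0.24589665  0.2923736 ]] [[396.8739786 183.228863 ]] [[362.9395744  197.75046762]]
```

```bash
python3 - <<'E'
from h import *
from scipy.spatial.transform import Rotation as R
s=robot.observe();q=s["ee_rot"];M=R.from_quat([*q[1:],q[0]]).as_matrix();print(M.round(4));print("z yaw",np.degrees(np.arctan2(M[1,2],M[0,2])))
import pickle
f=pickle.load(open("top0.pkl","rb"));g=pickle.load(open("side0.pkl","rb"))
for F,S in((f,(.467,-.2285,-.127)),(g,(.467,-.2355,-.127))):
    C=cloud(F).reshape(-1,3);q=w2seat(C,S);im=F["img"].reshape(-1,3).astype(int)
    m=(q[:,0]>.12)&(q[:,0]<.2)&(abs(q[:,1])<.028)&(q[:,2]>.006)&(q[:,2]<.055)&(im.max(1)<90)
    print(m.sum());h,e=np.histogram(q[m,0],np.arange(.12,.2,.004));print(dict(zip((e[:-1]*1000).round(),h)))
    # ledge
    m=(q[:,0]>-.03)&(q[:,0]<.02)&(abs(q[:,1])<.035)&(q[:,2]>.018)&(q[:,2]<.035)
    print("ledge",np.percentile(q[m],[3,50,97],axis=0).round(4).tolist(),m.sum())
    for z0 in (.002,.05):
        m=(q[:,0]>.02)&(q[:,0]<.13)&(abs(q[:,1])<.033)&(abs(q[:,2])<.012)&(im.min(1)>120)
    a=q[m];print("rail",[ (np.percentile(a[(a[:,0]>l)&(a[:,0]<l+.03),1],[3,97])).round(4).tolist() for l in(.02,.05,.08)],np.median(a[:,2]))
E
```

```text
[[-1.100e-03 -9.242e-01  3.819e-01]
 [-1.700e-03  3.819e-01  9.242e-01]
 [-1.000e+00  4.000e-04 -2.000e-03]]
z yaw 67.54936547314031
97
{np.float64(120.0): np.int64(0), np.float64(124.0): np.int64(0), np.float64(128.0): np.int64(0), np.float64(132.0): np.int64(0), np.float64(136.0): np.int64(0), np.float64(140.0): np.int64(0), np.float64(144.0): np.int64(0), np.float64(148.0): np.int64(0), np.float64(152.0): np.int64(0), np.float64(156.0): np.int64(0), np.float64(160.0): np.int64(1), np.float64(164.0): np.int64(4), np.float64(168.0): np.int64(15), np.float64(172.0): np.int64(34), np.float64(176.0): np.int64(43), np.float64(180.0): np.int64(0), np.float64(184.0): np.int64(0), np.float64(188.0): np.int64(0), np.float64(192.0): np.int64(0), np.float64(196.0): np.int64(0)}
ledge [[-0.0106, -0.0267, 0.0184], [-0.0028, 0.002, 0.0239], [0.0021, 0.0304, 0.0286]] 92
rail [[-0.0188, 0.0214], [-0.0193, 0.0212], [-0.0197, 0.0215]] -0.0010511011524310249
84
{np.float64(120.0): np.int64(0), np.float64(124.0): np.int64(0), np.float64(128.0): np.int64(0), np.float64(132.0): np.int64(0), np.float64(136.0): np.int64(0), np.float64(140.0): np.int64(0), np.float64(144.0): np.int64(0), np.float64(148.0): np.int64(0), np.float64(152.0): np.int64(0), np.float64(156.0): np.int64(0), np.float64(160.0): np.int64(14), np.float64(164.0): np.int64(21), np.float64(168.0): np.int64(26), np.float64(172.0): np.int64(23), np.float64(176.0): np.int64(0), np.float64(180.0): np.int64(0), np.float64(184.0): np.int64(0), np.float64(188.0): np.int64(0), np.float64(192.0): np.int64(0), np.float64(196.0): np.int64(0)}
ledge [[-0.0104, -0.0282, 0.0184], [-0.0047, -0.0021, 0.0236], [0.0007, 0.0275, 0.0277]] 65
rail [[-0.0209, 0.0218], [-0.02, 0.0229], [-0.0197, 0.0223]] -0.001915600975433012
```

Request:
drive_tool(increments=[[1,-2,-0.4,1.2],[2,-4,-0.8,2.5],[3,-6,-1.2,4],[4,-8,-1.6,5.5],[5,-10,-2,7],[6,-12,-2.4,8.5],[6.75,-14,-2.7,8.5],[6.75,-14,-2.7,8.5]], grip=100)

```text
time: 0.9
ee_pos: [0.4089, 0.2282, 0.163]
ee_rot: [-0.405, 0.58, -0.405, -0.58]
force: [0.7, 0.5, 0.3]
grip_width: 0.085
```

Request:
drive_tool(increments=[[0,0,0,0],[0,0,0,0],[0,0,0,0]])

```text
time: 1.2
ee_pos: [0.408, 0.2305, 0.1634]
ee_rot: [0.405, -0.579, 0.405, 0.58]
force: [-0.8, -0.1, 0.0]
grip_width: 0.0856
```

```bash
cat >> h.py <<'E'
def crop(f,n,c,r=60,k=5):
    u,v=map(int,c);i=f["img"][max(0,v-r):v+r,max(0,u-r):u+r];cv2.imwrite("pics/"+n+".png",cv2.resize(i,None,fx=k,fy=k,interpolation=cv2.INTER_CUBIC)[:,:,::-1]);print(n,"origin",max(0,u-r),max(0,v-r))
E
python3 - <<'E'
from h import *
s=robot.observe();p=s["ee_pos"];print(s)
for n in("top","side"):
    f=cap(n);c=proj(f,p)[0];print(n,c)
    for z in(.04,.08): print(proj(f,p+[0,0,z]))
    crop(f,n+"1",c,50,6)
E
```

```text
{'time': 1.2, 'joint_pos': array([ 2.74871606e-01,  4.28158116e-01,  1.88574304e+00,  4.78210017e-04,
        8.28127192e-01, -1.64673768e+00]), 'joint_vel': array([ 0.02740454, -0.00426133, -0.00230068, -0.00225545, -0.00072842,
       -0.00282412]), 'joint_torque': array([-8.50879345e-01, -3.33455908e+01, -1.18500897e+01, -3.12980195e-02,
       -7.98823225e-03,  2.27055192e-03]), 'ee_pos': array([0.40799889, 0.23049783, 0.1633871 ]), 'ee_rot': array([ 0.40512703, -0.57932256,  0.40520769,  0.57971043]), 'force': array([-0.80601667, -0.11169749,  0.03273212]), 'wrist_torque': array([0.01739332, 0.02394853, 0.03961571]), 'grip_width': 0.08562399708001206}
top [217.73178867 251.12249419]
[[214.47048513 250.15557812]]
[[210.98365837 249.12179859]]
top1 origin 167 201
side [257.63976652 180.05022558]
[[256.65172149 170.75224325]]
[[255.63389209 161.17397556]]
side1 origin 207 130
```

View pics/top1.png

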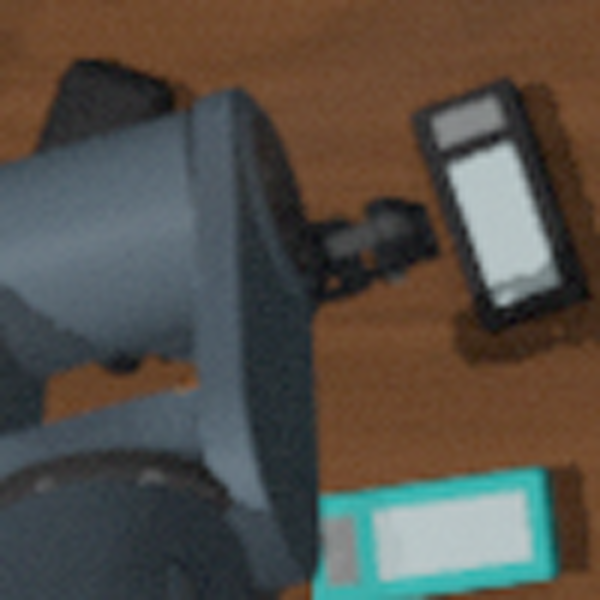

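View pics/side1.png

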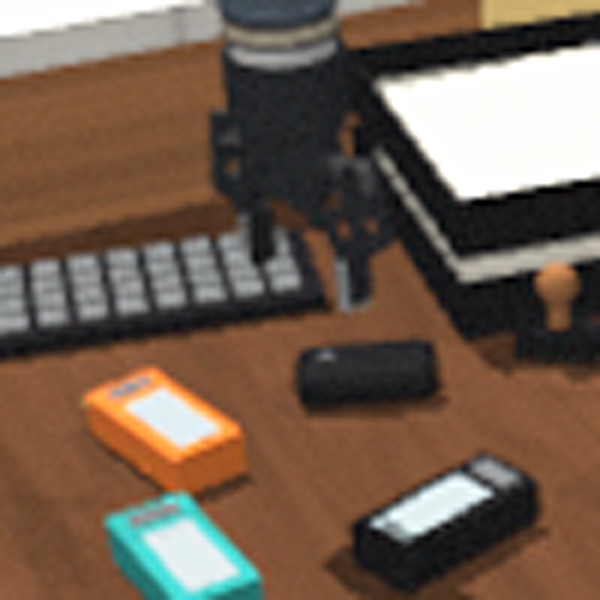

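```bash
python3 - <<'E'
from h import *
s=robot.observe();p=s["ee_pos"]
a=np.radians(110);zt=np.array([np.cos(a),np.sin(a),0]);yt=np.array([-np.sin(a),np.cos(a),0])
for n in("top","side"):
    f=cap(n);C=cloud(f).reshape(-1,3);d=C-p
    q=np.stack([d@yt,d@zt,d[:,2]],-1)
    m=(np.hypot(q[:,0],q[:,1])<.09)&(q[:,2]>-.02)&(q[:,2]<.10)
    for lo in np.arange(-.02,.1,.01):
        k=m&(q[:,2]>=lo)&(q[:,2]<lo+.01)
        if k.sum():
            for sg in(1,-1):
                kk=k&(q[:,1]*sg>0)
                if kk.sum()>2: print(n,round(lo,3),sg,kk.sum(),q[kk,:2].min(0).round(4),q[kk,:2].max(0).round(4))
E
```

```text
top 0.02 -1 4 [ 0.0042 -0.054 ] [ 0.0088 -0.0418]
top 0.05 -1 4 [ 0.0051 -0.0711] [ 0.0113 -0.0474]
top 0.06 1 4 [0.0097 0.0563] [0.0111 0.072 ]
top 0.06 -1 21 [-0.0108 -0.0721] [ 0.0103 -0.0438]
top 0.07 1 4 [0.0086 0.062 ] [0.0104 0.0727]
top 0.07 -1 30 [-0.0195 -0.0722] [ 0.0147 -0.0256]
top 0.08 -1 32 [-0.0179 -0.0703] [ 0.015  -0.0249]
top 0.09 1 3 [0.0099 0.0599] [0.0104 0.0669]
top 0.09 -1 19 [-0.019  -0.0698] [ 0.0153 -0.0241]
side 0.01 1 9 [-0.0119  0.0376] [0.0073 0.0478]
side 0.01 -1 5 [-0.0065 -0.0556] [ 0.0067 -0.048 ]
side 0.02 1 14 [-0.0148  0.036 ] [0.0098 0.0576]
side 0.02 -1 16 [-0.01   -0.0606] [ 0.0117 -0.0471]
side 0.03 1 15 [-0.0099  0.0349] [0.0099 0.0575]
side 0.03 -1 13 [-0.0065 -0.0596] [ 0.0113 -0.045 ]
side 0.04 1 12 [-0.0113  0.0377] [0.0099 0.0442]
side 0.04 -1 12 [-0.0064 -0.0625] [ 0.0101 -0.0454]
side 0.05 1 16 [-0.0101  0.0386] [0.012  0.0644]
side 0.05 -1 10 [ 0.0028 -0.0739] [ 0.0113 -0.0449]
side 0.06 1 19 [-0.0014  0.0276] [0.012  0.0631]
side 0.06 -1 32 [-0.0142 -0.0808] [ 0.0134 -0.0405]
side 0.07 1 20 [-0.0111  0.0044] [0.0176 0.068 ]
side 0.07 -1 38 [-0.0143 -0.0784] [ 0.0157 -0.001 ]
side 0.08 1 28 [-0.0093  0.0006] [0.0159 0.0684]
side 0.08 -1 40 [-0.0115 -0.0787] [ 0.0169 -0.0002]
side 0.09 1 21 [-0.0052  0.0009] [0.019  0.0684]
side 0.09 -1 42 [-0.0146 -0.0779] [ 0.0208 -0.0148]
```

Request:
drive_tool(increments=[[0.5,-1.2,0,0],[1.13,-2.48,-0.5,0],[1.13,-2.48,-2,0],[1.13,-2.48,-3.3,0],[1.13,-2.48,-3.3,0],[1.13,-2.48,-3.3,0]])

```text
time: 2.0
ee_pos: [0.4418, 0.1562, 0.0643]
ee_rot: [0.404, -0.579, 0.405, 0.58]
force: [-0.1, 0.2, 0.3]
grip_width: 0.0853
```

```bash
python3 - <<'E'
from h import *
s=robot.observe();p=s["ee_pos"];print(p)
for n in("top","side"):
    f=cap(n);c=proj(f,p)[0];print(n,c)
    crop(f,n+"2",c,50,6)
    C=cloud(f).reshape(-1,3)
    m=(C[:,2]>.027)&(C[:,2]<.040)&(abs(C[:,0]-.46)<.09)&(abs(C[:,1]-.16)<.08);print(cv2.minAreaRect((C[m][:,:2]*1000).astype(np.float32)))
E
```

```text
[0.44182509 0.1561649  0.06429514]
top [250.17739314 241.56474127]
top2 origin 200 191
((429.748291015625, 136.29776000976562), (33.879173278808594, 25.116741180419922), 17.589460372924805)
side [274.88386096 208.68540681]
side2 origin 224 158
((467.7331848144531, 156.9317626953125), (120.99571990966797, 60.936302185058594), 16.04993438720703)
```

View pics/side2.png

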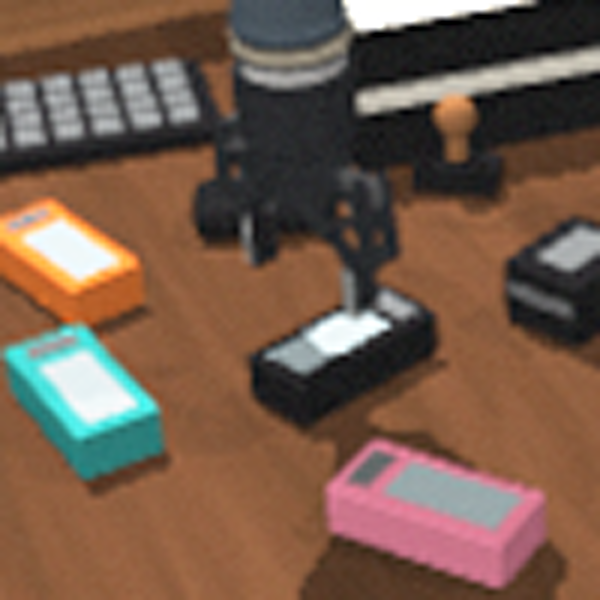

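View pics/top2.png

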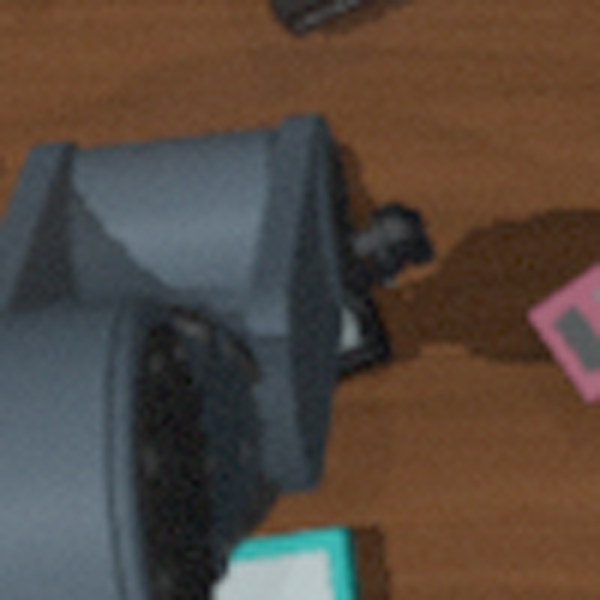

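Request:
drive_tool(increments=[[0,0,-0.7,0],[0,0,-1.4,0],[0,0,-2,0],[0,0,-2,0],[0,0,-2,0]])

```text
time: 2.6
ee_pos: [0.4435, 0.1559, 0.0061]
ee_rot: [-0.406, 0.58, -0.404, -0.579]
force: [0.7, -0.4, 0.0]
grip_width: 0.0852
```

Request:
drive_tool(increments=[[0,0,0,0],[0,0,0,0],[0,0,0,0],[0,0,0,0],[0,0,0,0],[0,0,0,0],[0,0,0,0]], grip=0)

```text
time: 3.3
ee_pos: [0.4433, 0.1556, 0.0059]
ee_rot: [-0.406, 0.58, -0.405, -0.579]
force: [-1.2, 0.0, 7.2]
grip_width: 0.0551
```

Request:
drive_tool(increments=[[0,0,1,0],[0,0,2.5,0],[0.2,-1,4,0],[0.3,-2.5,5.1,-1],[0.5,-4,5.1,-2],[0.7,-5.5,5.1,-3],[0.8,-7,5.1,-4],[0.9,-8,5.1,-4.5]])

```text
time: 4.1
ee_pos: [0.4693, -0.0874, 0.1579]
ee_rot: [0.512, -0.488, 0.512, 0.488]
force: [0.4, 0.9, -3.0]
grip_width: 0.0549
```

Request:
drive_tool(increments=[[0,0,0,0],[0,0,0,0]])

```text
time: 4.3
ee_pos: [0.4685, -0.0848, 0.1573]
ee_rot: [0.511, -0.488, 0.511, 0.489]
force: [0.6, 0.5, -2.6]
grip_width: 0.0553
```

```bash
cat >> h.py <<'E'
from scipy.spatial.transform import Rotation as Ro
S=(.467,-.2295,-.127)
def st():
    s=robot.observe();q=s["ee_rot"];M=Ro.from_quat([*q[1:],q[0]]).as_matrix();y=np.degrees(np.arctan2(M[1,2],M[0,2]))
    p=s["ee_pos"];dx=p[:2]-S[:2];c,n=np.cos(S[2]),np.sin(S[2])
    print("t",s["time"],"p",p.round(4),"zyaw",y.round(2),"h",(c*dx[0]+n*dx[1]).round(4),"lat",(-n*dx[0]+c*dx[1]).round(4),"F",s["force"].round(1),"w",s["grip_width"].round(4));return s,y
E
python3 -c "
from h import *
st()"
```

```text
Traceback (most recent call last):
  File "h.py", line 35, in st
    print("t",s["time"],"p",p.round(4),"zyaw",y.round(2),"h",(c*dx[0]+n*dx[1]).round(4),"lat",(-n*dx[0]+c*dx[1]).round(4),"F",s["force"].round(1),"w",s["grip_width"].round(4));return s,y
                                                                                                                                                      ^^^^^^^^^^^^^^^^^^^^^
AttributeError: 'float' object has no attribute 'round'
```

Request:
drive_tool(increments=[[0.2,-1.5,0.3,-0.5],[0.4,-3,0.3,-0.94],[0.49,-4.2,0.3,-0.94],[0.49,-4.89,0.3,-0.94],[0.49,-4.89,0.3,-0.94],[0.49,-4.89,0.3,-0.94]])

```text
time: 4.9
ee_pos: [0.4833, -0.2293, 0.166]
ee_rot: [0.53, -0.467, 0.53, 0.469]
force: [-0.7, -0.1, -2.3]
grip_width: 0.0547
```

```bash
sed -i 's/s\["grip_width"\].round(4)/round(float(s["grip_width"]),4)/' h.py; python3 - <<'E'
from h import *
s,y=st();p=s["ee_pos"]
for n in("top","side"):
    f=cap(n);crop(f,n+"3",proj(f,p)[0],60,6 if 0 else 5)
    C=cloud(f).reshape(-1,3)
    a=np.array([-.0,.005,0]) if n=="side" else 0
    C=C+a
    m=(C[:,2]>.172)&(C[:,2]<.205)&(abs(C[:,0]-.505)<.09)&(abs(C[:,1]+.23)<.045);print(m.sum(),cv2.minAreaRect((C[m][:,:2]*1000).astype(np.float32)),np.percentile(C[m][:,2],[5,50,95]))
E
```

```text
t 4.9 p [ 0.4833 -0.2293  0.166 ] zyaw 82.9 h 0.0162 lat 0.0022 F [-0.7 -0.1 -2.3] w 0.0547
top3 origin 323 161
15 ((583.9558715820312, -229.649169921875), (23.88662338256836, 49.66877746582031), 16.66954803466797) [0.17358008 0.17989162 0.1865791 ]
side3 origin 274 178
611 ((518.32568359375, -234.76541137695312), (74.93183135986328, 145.14093017578125), 84.105712890625) [0.17455755 0.19181253 0.19620627]
```

View pics/side3.png

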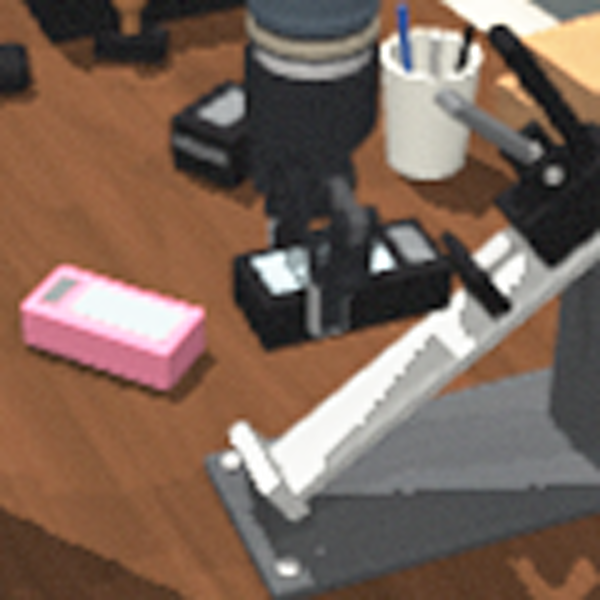

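View pics/top3.png

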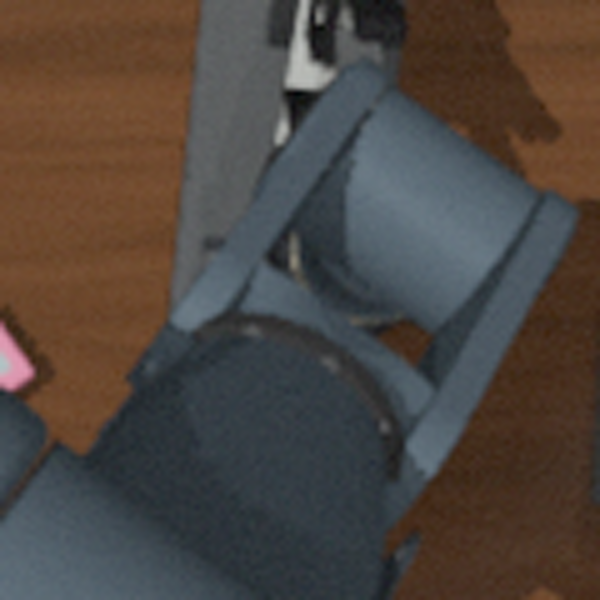

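```bash
python3 - <<'E'
from h import *
for n in("side",):
    f=cap(n);i=f["img"][20:300,200:480];cv2.imwrite("pics/side4.png",cv2.resize(i,None,fx=2.8,fy=2.1*1.0,interpolation=cv2.INTER_CUBIC)[:,:,::-1])
    C=cloud(f)+[0,.005,0]
    # arm points near the stand line, above z .2
    c,n=np.cos(S[2]),np.sin(S[2]);D=C-[S[0],S[1],0];h=c*D[...,0]+n*D[...,1];l=-n*D[...,0]+c*D[...,1];z=C[...,2]
    for lo in np.arange(.16,.5,.02):
        m=(z>lo)&(z<lo+.02)&(abs(l)<.08)&(h>-.1)&(h<.25)
        if m.sum(): print(round(lo,2),m.sum(),"h",np.percentile(h[m],[1,10,50,90,99]).round(3),"lat",l[m].min().round(3),l[m].max().round(3))
E
```

```text
0.16 387 h [-0.021 -0.015  0.091  0.184  0.215] lat -0.035 0.027
0.18 630 h [-0.02  -0.012  0.065  0.193  0.228] lat -0.039 0.039
0.2 298 h [0.005 0.011 0.171 0.241 0.247] lat -0.054 0.061
0.22 284 h [0.001 0.006 0.159 0.219 0.237] lat -0.059 0.07
0.24 279 h [-0.     0.003  0.15   0.207  0.235] lat -0.062 0.069
0.26 237 h [-0.002  0.002  0.016  0.166  0.181] lat -0.064 0.026
0.28 158 h [-0.019 -0.004  0.031  0.157  0.166] lat -0.036 0.014
0.3 205 h [-0.02  -0.017  0.011  0.141  0.152] lat -0.034 0.012
0.32 257 h [-0.019 -0.017  0.011  0.129  0.138] lat -0.035 0.024
0.34 143 h [-0.017 -0.014  0.005  0.034  0.044] lat -0.031 0.013
0.36 185 h [-0.017 -0.015  0.004  0.035  0.047] lat -0.033 0.021
0.38 175 h [-0.016 -0.014  0.006  0.034  0.044] lat -0.03 0.007
0.4 107 h [-0.015 -0.012  0.01   0.037  0.043] lat -0.031 0.007
0.42 128 h [-0.038 -0.03  -0.01   0.013  0.049] lat -0.06 -0.007
0.44 265 h [-0.057 -0.046 -0.016  0.017  0.071] lat -0.063 0.022
0.46 421 h [-0.078 -0.062 -0.019  0.045  0.076] lat -0.064 0.031
0.48 685 h [-0.095 -0.076 -0.008  0.045  0.067] lat -0.061 0.056
```

View pics/side4.png

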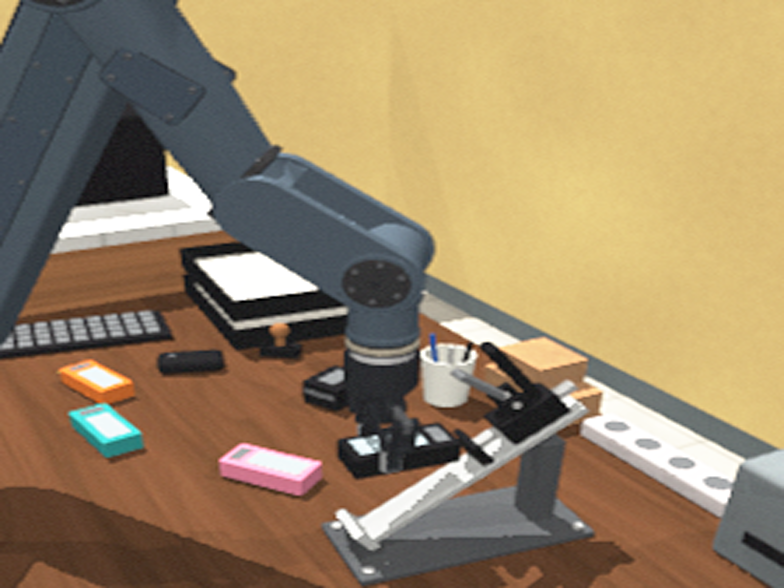

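Request:
drive_tool(increments=[[0,-0.07,-0.4,0],[0,-0.07,-0.8,0],[0,-0.07,-1.2,0],[0,-0.07,-1.3,0],[0,-0.07,-1.3,0]])

```text
time: 5.55
ee_pos: [0.4835, -0.2329, 0.1261]
ee_rot: [0.53, -0.467, 0.53, 0.469]
force: [-1.5, -0.2, -1.6]
grip_width: 0.055
```

Request:
drive_tool(increments=[[0,0,-0.1,0],[0,0,-0.2,0],[0,0,-0.3,0],[0,0,-0.3,0]])

```text
time: 5.95
ee_pos: [0.484, -0.2338, 0.119]
ee_rot: [0.53, -0.468, 0.53, 0.467]
force: [-3.2, -1.5, 3.7]
grip_width: 0.0546
```

Request:
drive_tool(increments=[[-0.02,0.04,-0.1,0],[-0.04,0.07,-0.2,0],[-0.06,0.07,-0.3,0],[-0.08,0.07,-0.4,0]])

```text
time: 6.35
ee_pos: [0.4815, -0.2326, 0.1075]
ee_rot: [0.53, -0.469, 0.531, 0.467]
force: [-6.8, -2.7, 5.1]
grip_width: 0.055
```

Request:
drive_tool(increments=[[0,0,-0.15,0],[0.02,0,-0.3,0],[0.04,0,-0.45,0],[0.06,0,-0.6,0]])

```text
time: 6.75
ee_pos: [0.4813, -0.2313, 0.0887]
ee_rot: [0.53, -0.467, 0.531, 0.469]
force: [-8.6, -2.2, 3.5]
grip_width: 0.0553
```

```bash
python3 - <<'E'
from h import *
s,y=st();f=cap("side");crop(f,"side5",proj(f,s["ee_pos"])[0],50,6)
E
```

```text
t 6.75 p [ 0.4813 -0.2313  0.0887] zyaw 82.82 h 0.0144 lat -0.0 F [-8.6 -2.2  3.5] w 0.0553
side5 origin 283 209
```

View pics/side5.png

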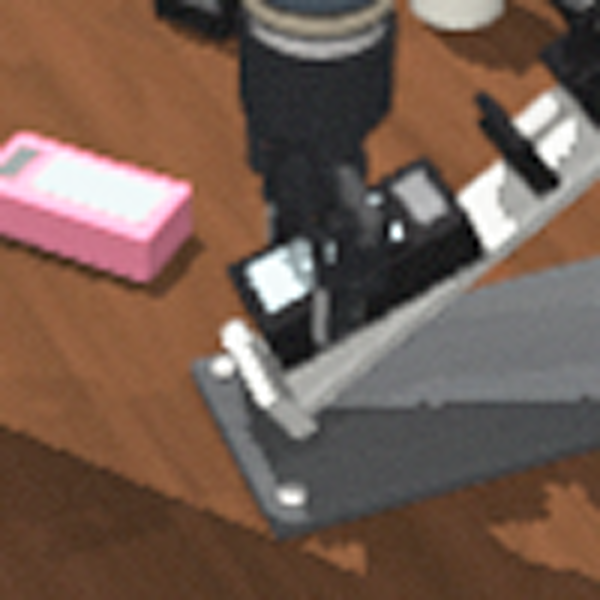

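Request:
drive_tool(increments=[[0.02,0,-0.12,0],[0.04,0,-0.24,0],[0.06,0,-0.36,0],[0.08,0,-0.48,0],[0.08,0,-0.48,0]])

```text
time: 7.3
ee_pos: [0.4842, -0.231, 0.074]
ee_rot: [0.53, -0.467, 0.531, 0.469]
force: [-7.0, -1.5, 3.6]
grip_width: 0.055
```

```bash
python3 - <<'E'
from h import *
s,y=st();f=cap("side");crop(f,"side6",proj(f,s["ee_pos"])[0],50,6)
E
```

```text
t 7.3 p [ 0.4842 -0.231   0.074 ] zyaw 82.82 h 0.0172 lat 0.0007 F [-7.  -1.5  3.6] w 0.055
side6 origin 284 212
```

View pics/side6.png

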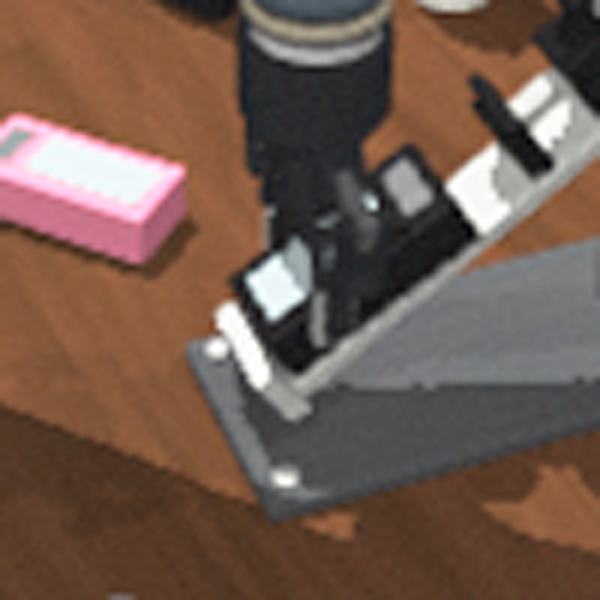

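Request:
drive_tool(increments=[[0,0,-0.07,0],[0,0,-0.13,0],[0,0,-0.13,0]])

```text
time: 7.65
ee_pos: [0.485, -0.2312, 0.0704]
ee_rot: [0.53, -0.467, 0.531, 0.468]
force: [-4.7, -0.8, 3.0]
grip_width: 0.0548
```

Request:
drive_tool(increments=[[0,0,-0.06,0],[0,0,-0.1,0],[0,0,-0.1,0]])

```text
time: 7.95
ee_pos: [0.4854, -0.2313, 0.0691]
ee_rot: [0.53, -0.468, 0.53, 0.468]
force: [-6.4, 1.3, 14.1]
grip_width: 0.0553
```

```bash
cat >> h.py <<'E'
def padfit(n,tag=None):
    f=cap(n);C=cloud(f)+([0,.005,0] if n=="side" else [0,0,0]);q=w2seat(C.reshape(-1,3),S)
    im=f["img"].reshape(-1,3).astype(int)
    m=(q[:,0]>-.03)&(q[:,0]<.145)&(abs(q[:,1])<.05)&(q[:,2]>.028)&(q[:,2]<.044)
    m2=m&(q[:,0]>.0)
    if m2.sum()>10:
        P=q[m2];k=np.linalg.lstsq(np.c_[P[:,:2],np.ones(len(P))],P[:,2],rcond=None)[0]
        print(n,m2.sum(),"rect",cv2.minAreaRect((P[:,:2]*1000).astype(np.float32)),"z",np.median(P[:,2]).round(4),"tilt",k.round(3),"x",np.percentile(P[:,0],[1,99]).round(4),"y",np.percentile(P[:,1],[1,99]).round(4))
    if tag: crop(f,tag,proj(f,seat2w([.08,0,.03],S))[0],50,6)
E
python3 -c "
from h import *
st();padfit('side','side7')"
```

```text
t 7.95 p [ 0.4854 -0.2313  0.0691] zyaw 82.81 h 0.0185 lat 0.0006 F [-6.4  1.3 14.1] w 0.0553
side 381 rect ((64.94680786132812, -3.081340789794922), (119.33271789550781, 72.99480438232422), 0.33547934889793396) z 0.0325 tilt [-0.005  0.016  0.033] x [0.0062 0.124 ] y [-0.0377  0.0324]
side7 origin 294 199
```

View pics/side7.png

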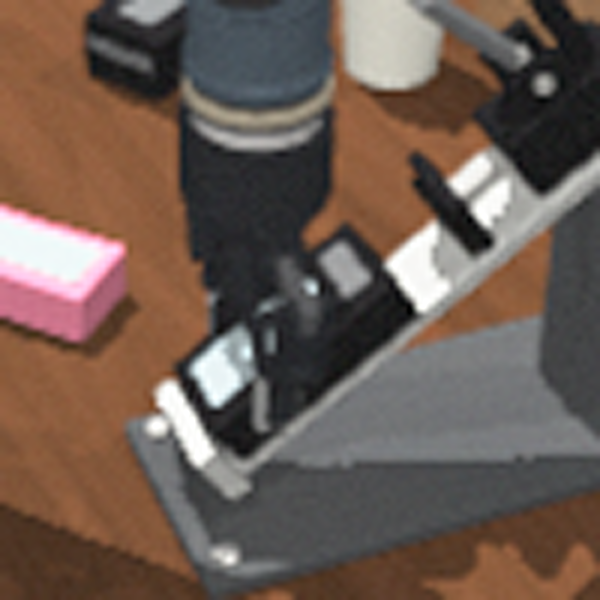

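Request:
drive_tool(increments=[[-0.05,0.01,-0.02,0],[-0.1,0.01,-0.05,0],[-0.14,0.015,-0.08,0],[-0.14,0.015,-0.08,0]])

```text
time: 8.4
ee_pos: [0.483, -0.2317, 0.0674]
ee_rot: [0.531, -0.47, 0.53, 0.466]
force: [-3.8, 2.1, 16.8]
grip_width: 0.0553
```

```bash
python3 -c "
from h import *
st();padfit('side')"
```

```text
t 8.4 p [ 0.483  -0.2317  0.0674] zyaw 82.87 h 0.0161 lat -0.0001 F [-3.8  2.1 16.8] w 0.0553
side 381 rect ((62.24026107788086, -3.5690231323242188), (75.8594741821289, 119.98751068115234), 85.224365234375) z 0.0327 tilt [-0.004  0.012  0.033] x [0.0038 0.1205] y [-0.0384  0.0337]
```

Request:
drive_tool(increments=[[-0.05,0,-0.02,0],[-0.05,0,-0.02,0],[-0.05,0,0,0]])

```text
time: 8.75
ee_pos: [0.4822, -0.2317, 0.0669]
ee_rot: [0.531, -0.47, 0.53, 0.466]
force: [0.1, 0.4, 5.9]
grip_width: 0.0548
```

Request:
drive_tool(increments=[[0,0,0,0],[0,0,0,0],[0,0,0,0],[0,0,0,0],[0,0,0,0]], grip=100)

```text
time: 9.25
ee_pos: [0.4801, -0.2307, 0.0644]
ee_rot: [0.53, -0.468, 0.53, 0.468]
force: [0.1, -0.0, 0.3]
grip_width: 0.0849
```

```bash
python3 -c "
from h import *
st();padfit('side','side8')"
```

```text
t 9.25 p [ 0.4801 -0.2307  0.0644] zyaw 82.85 h 0.0132 lat 0.0004 F [ 0.1 -0.   0.3] w 0.0849
side 381 rect ((60.8025016784668, -0.6966667175292969), (98.4229507446289, 119.6011962890625), 89.48836517333984) z 0.0325 tilt [-0.006  0.003  0.033] x [0.0026 0.1199] y [-0.0475  0.0471]
side8 origin 294 199
```

View pics/side8.png

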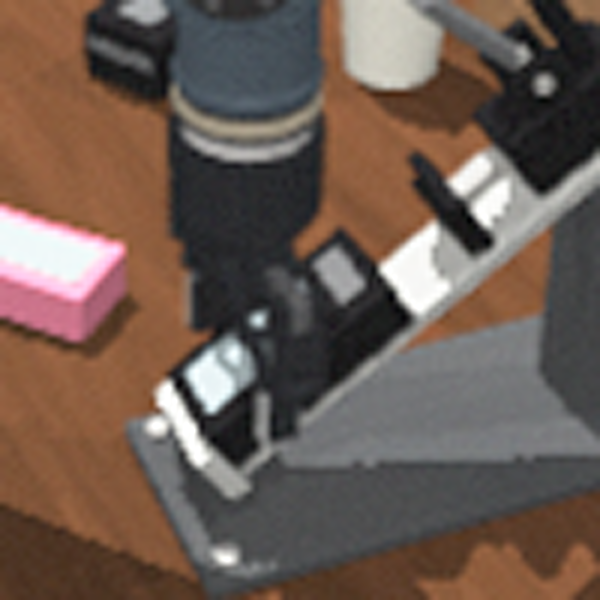

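Released and the pad lies against the ledge. Rise straight up.

Request:
drive_tool(increments=[[0,0,0.7,0],[0,0,1.7,0],[-0.3,0,3,0],[-0.6,0,4.5,0],[-0.8,0,6,0],[-0.8,0,7,0],[-0.8,0,8,0],[-0.8,0,8,0]], grip=100)

```text
time: 10.1
ee_pos: [0.4582, -0.2324, 0.3091]
ee_rot: [0.531, -0.471, 0.53, 0.464]
force: [0.6, -0.0, -0.6]
grip_width: 0.0856
```

```bash
python3 -c "
from h import *
st();padfit('side','side9');padfit('top','top9')"
```

```text
t 10.1 p [ 0.4582 -0.2324  0.3091] zyaw 82.85 h -0.0084 lat -0.004 F [ 0.6 -0.  -0.6] w 0.0856
side 539 rect ((60.83854293823242, 2.1787776947021484), (60.16233825683594, 119.50394439697266), 89.28219604492188) z 0.0325 tilt [0.001 0.003 0.032] x [0.0027 0.1196] y [-0.0264  0.0298]
side9 origin 294 199
top 219 rect ((63.02086639404297, 3.1227798461914062), (123.87419891357422, 46.70424270629883), 8.527878761291504) z 0.0336 tilt [-0.012 -0.007  0.034] x [0.004  0.1221] y [-0.0238  0.03  ]
top9 origin 333 163
```

View pics/side9.png

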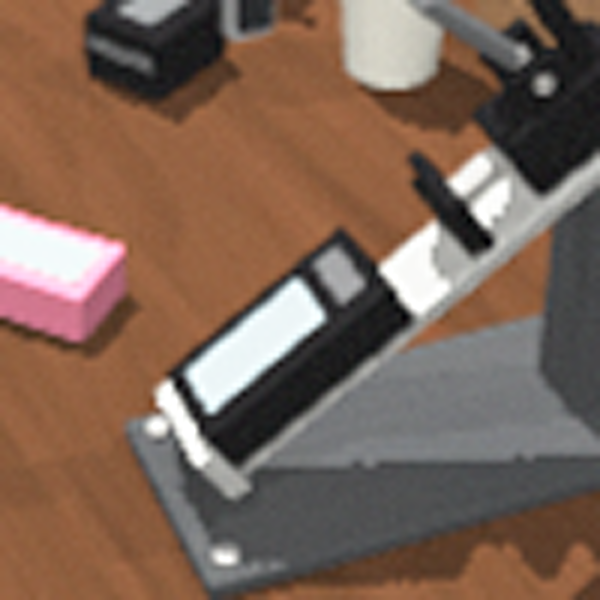

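View pics/top9.png

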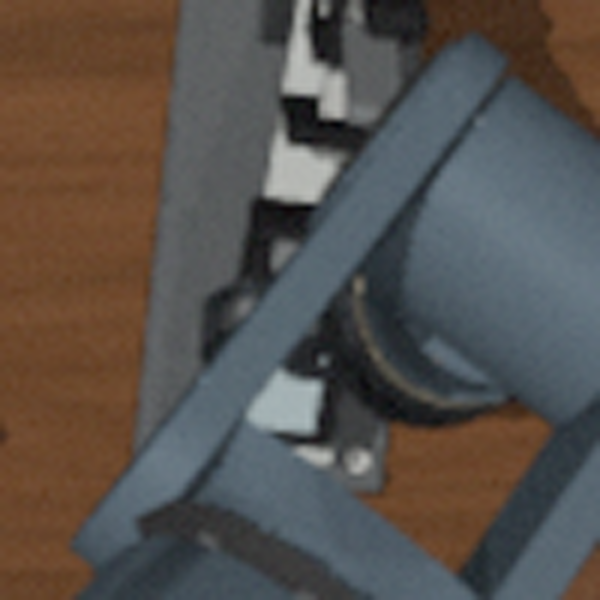

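Request:
drive_tool(increments=[[0,0,0,0],[0.5,0,-0.3,0],[1,-0.1,-0.6,0],[1.6,-0.15,-0.9,0],[2.2,-0.2,-1.13,0],[2.5,-0.2,-1.13,0],[2.5,-0.2,-1.13,0],[2.5,-0.2,-1.13,0]], grip=0)

```text
time: 11.0
ee_pos: [0.531, -0.2364, 0.2701]
ee_rot: [0.53, -0.467, 0.53, 0.469]
force: [0.5, 0.8, 0.5]
grip_width: -0.0001
```

```bash
python3 - <<'E'
from h import *
s,y=st();f=cap("side");crop(f,"side10",proj(f,s["ee_pos"])[0],50,6)
f=cap("top");crop(f,"top10",proj(f,s["ee_pos"])[0],50,6)
E
```

```text
t 11.0 p [ 0.531  -0.2364  0.2701] zyaw 82.88 h 0.0643 lat 0.0012 F [0.5 0.8 0.5] w -0.0001
side10 origin 300 155
top10 origin 342 148
```

View pics/side10.png

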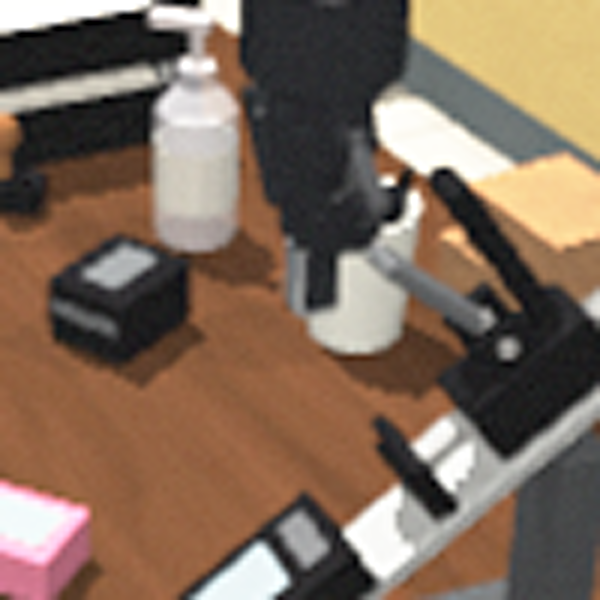

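View pics/top10.png

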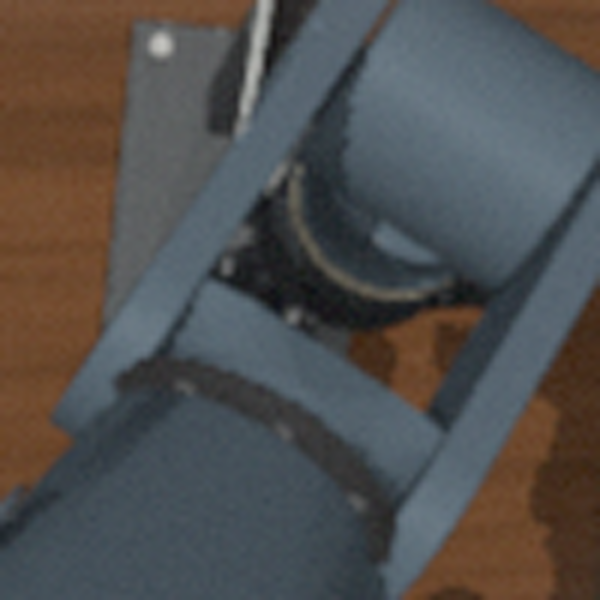

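Request:
drive_tool(increments=[[0.3,-0.05,0,0],[0.6,-0.1,0.05,0],[0.8,-0.14,0.1,0],[0.9,-0.15,0.2,0],[0.9,-0.15,0.2,0]])

```text
time: 11.6
ee_pos: [0.5533, -0.2405, 0.2764]
ee_rot: [0.527, -0.464, 0.533, 0.472]
force: [-13.0, 1.1, 3.9]
grip_width: 0.0004
```

Request:
drive_tool(increments=[[0.1,-0.01,0.08,0],[0.2,-0.02,0.16,0],[0.3,-0.04,0.24,0],[0.4,-0.05,0.32,0]])

```text
time: 12.0
ee_pos: [0.5634, -0.2418, 0.2863]
ee_rot: [0.526, -0.463, 0.534, 0.473]
force: [-17.6, 0.7, 8.7]
grip_width: -0.0002
```

Request:
drive_tool(increments=[[0.1,-0.01,0.08,0],[0.2,-0.02,0.16,0],[0.3,-0.04,0.24,0],[0.4,-0.05,0.32,0],[0.5,-0.06,0.36,0],[0.6,-0.08,0.4,0]])

```text
time: 12.6
ee_pos: [0.5789, -0.2438, 0.297]
ee_rot: [0.525, -0.461, 0.536, 0.475]
force: [-24.7, 1.5, 4.1]
grip_width: 0.0
```

```bash
python3 - <<'E'
from h import *
s,y=st();f=cap("side");crop(f,"side11",proj(f,s["ee_pos"])[0],50,6)
E
```

```text
t 12.6 p [ 0.5789 -0.2438  0.297 ] zyaw 82.85 h 0.1128 lat 0.0 F [-24.7   1.5   4.1] w 0.0
side11 origin 316 144
```

View pics/side11.png

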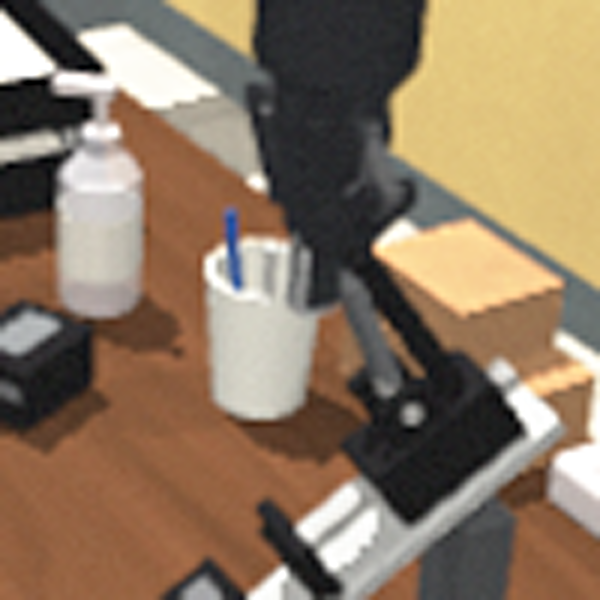

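Request:
drive_tool(increments=[[-0.5,0.06,-0.2,0],[-1,0.12,-0.5,0],[-1.5,0.19,-0.8,0],[-1.8,0.23,-0.9,0],[-1.8,0.23,-0.9,0],[-1.8,0.23,-0.9,0]])

```text
time: 13.25
ee_pos: [0.5353, -0.2389, 0.2722]
ee_rot: [0.531, -0.469, 0.53, 0.467]
force: [-0.3, 0.4, 0.3]
grip_width: 0.0001
```

```bash
cat >> h.py <<'E'
def jaw(tag=None):
    f=cap("side");C=cloud(f)+[0,.005,0];q=w2seat(C.reshape(-1,3),S);im=f["img"].reshape(-1,3).astype(int)
    m=(q[:,0]>.11)&(q[:,0]<.2)&(abs(q[:,1])<.028)&(q[:,2]>.038)&(q[:,2]<.055)&(im.max(1)<90)
    print("jaw top x",np.percentile(q[m,0],[5,50,95]).round(4),m.sum())
    m=(q[:,0]>.19)&(q[:,0]<.28)&(abs(q[:,1])<.02)&(q[:,2]>.125)&(q[:,2]<.142)
    print("trig/handle x at z~.13",np.histogram(q[m,0],np.arange(.19,.29,.01))[0])
    if tag: crop(f,tag,proj(f,seat2w([.17,0,.06],S))[0],50,6)
E
python3 -c "
from h import *
st();jaw('side12')"
```

```text
t 13.25 p [ 0.5353 -0.2389  0.2722] zyaw 82.84 h 0.0689 lat -0.0006 F [-0.3  0.4  0.3] w 0.0001
jaw top x [0.1545 0.1584 0.1624] 37
trig/handle x at z~.13 [ 0  0  0 16  5  0  0 15  9]
side12 origin 312 175
```

View pics/side12.png

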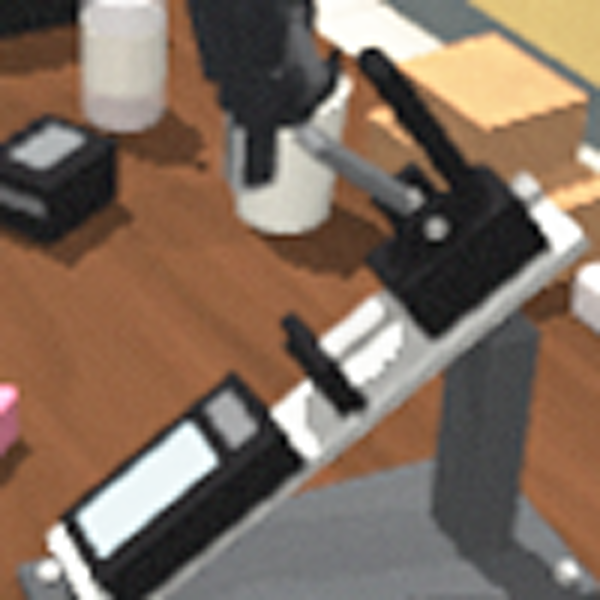

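Request:
drive_tool(increments=[[0.4,-0.05,0.1,0],[0.7,-0.09,0.25,0],[1,-0.13,0.45,0],[1.3,-0.16,0.65,0],[1.6,-0.2,0.8,0],[1.8,-0.23,0.9,0],[1.9,-0.24,0.95,0],[1.9,-0.24,0.95,0]])

```text
time: 14.1
ee_pos: [0.5789, -0.2439, 0.2981]
ee_rot: [0.523, -0.459, 0.537, 0.477]
force: [-29.6, 0.8, 6.4]
grip_width: 0.0001
```

```bash
python3 -c "
from h import *
st();jaw('side13')"
```

```text
t 14.1 p [ 0.5789 -0.2439  0.2981] zyaw 82.85 h 0.1128 lat -0.0001 F [-29.6   0.8   6.4] w 0.0001
jaw top x [0.1426 0.1463 0.15  ] 36
trig/handle x at z~.13 [ 0  0  0  0  0  2 16 15 11]
side13 origin 312 175
```

Request:
drive_tool(increments=[[-0.5,0.06,-0.2,0],[-1,0.12,-0.5,0],[-1.5,0.19,-0.8,0],[-1.9,0.24,-0.95,0],[-1.9,0.24,-0.95,0],[-1.9,0.24,-0.95,0]])

```text
time: 14.75
ee_pos: [0.5355, -0.2388, 0.2721]
ee_rot: [0.53, -0.469, 0.53, 0.467]
force: [0.4, -0.3, -0.2]
grip_width: -0.0002
```

```bash
python3 -c "
from h import *
st();jaw('side14')"
```

```text
t 14.75 p [ 0.5355 -0.2388  0.2721] zyaw 82.85 h 0.0691 lat -0.0006 F [ 0.4 -0.3 -0.2] w -0.0002
jaw top x [0.1426 0.1463 0.15  ] 36
trig/handle x at z~.13 [ 1  0  1 18  5  0  0 14  9]
side14 origin 312 175
```

View pics/side13.png

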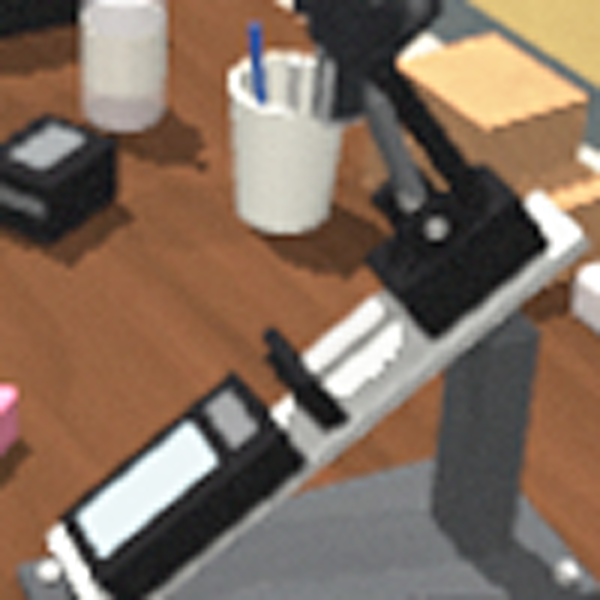

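View pics/side14.png

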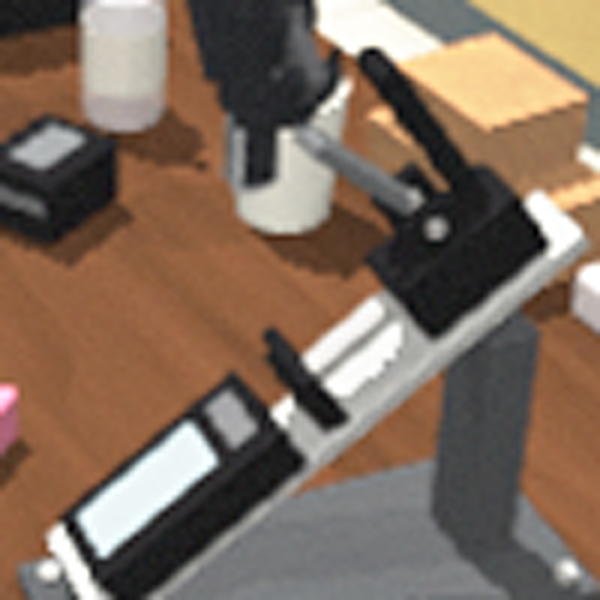

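Request:
drive_tool(increments=[[0.4,-0.05,0.1,0],[0.7,-0.09,0.25,0],[1,-0.13,0.45,0],[1.3,-0.16,0.65,0],[1.6,-0.2,0.8,0],[1.8,-0.23,0.9,0],[1.9,-0.24,0.95,0],[1.9,-0.24,0.95,0]])

```text
time: 15.6
ee_pos: [0.5789, -0.2439, 0.2981]
ee_rot: [0.523, -0.459, 0.537, 0.477]
force: [-29.8, 2.0, 7.2]
grip_width: 0.0003
```

Request:
drive_tool(increments=[[-0.5,0.06,-0.2,0],[-1,0.12,-0.5,0],[-1.5,0.19,-0.8,0],[-1.9,0.24,-0.95,0],[-1.9,0.24,-0.95,0],[-1.9,0.24,-0.95,0]])

```text
time: 16.2
ee_pos: [0.5356, -0.2389, 0.2721]
ee_rot: [0.531, -0.469, 0.53, 0.467]
force: [-0.1, 0.4, 0.4]
grip_width: -0.0003
```

```bash
python3 -c "
from h import *
st();jaw()"
```

```text
t 16.2 p [ 0.5356 -0.2389  0.2721] zyaw 82.85 h 0.0692 lat -0.0006 F [-0.1  0.4  0.4] w -0.0003
jaw top x [0.1305 0.1348 0.1389] 40
trig/handle x at z~.13 [ 2  0  1 16  5  0  0 15  9]
```

Request:
drive_tool(increments=[[0.4,-0.05,0.1,0],[0.7,-0.09,0.25,0],[1,-0.13,0.45,0],[1.3,-0.16,0.65,0],[1.6,-0.2,0.8,0],[1.8,-0.23,0.9,0],[1.9,-0.24,0.95,0],[1.9,-0.24,0.95,0]])

```text
time: 17.05
ee_pos: [0.5762, -0.2436, 0.2983]
ee_rot: [0.521, -0.457, 0.539, 0.479]
force: [-35.4, 1.9, 11.7]
grip_width: -0.0001
```

```bash
python3 -c "
from h import *
st();jaw('side15')"
```

```text
t 17.05 p [ 0.5762 -0.2436  0.2983] zyaw 82.86 h 0.1101 lat -0.0001 F [-35.4   1.9  11.7] w -0.0001
jaw top x [0.1215 0.1255 0.1298] 39
trig/handle x at z~.13 [ 0  0  0  0  0  6 16 14 11]
side15 origin 312 175
```

View pics/side15.png

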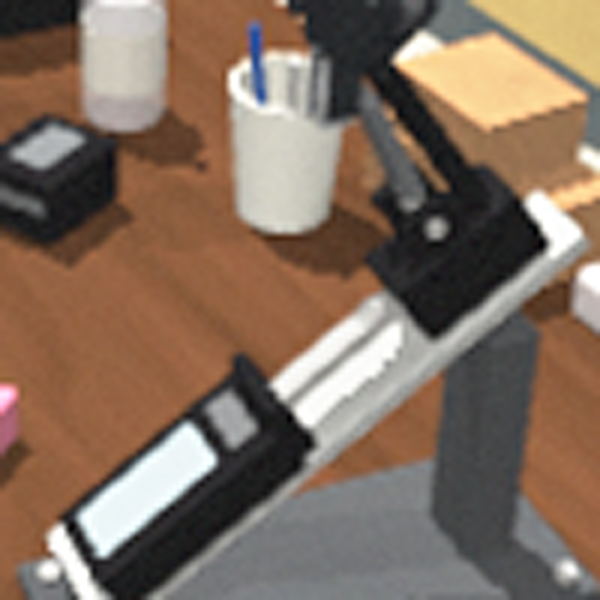

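Request:
drive_tool(increments=[[-0.5,0.06,-0.2,0],[-1,0.12,-0.5,0],[-1.5,0.19,-0.8,0],[-1.9,0.24,-0.95,0],[-1.9,0.24,-0.95,0],[-1.9,0.24,-0.95,0]])

```text
time: 17.7
ee_pos: [0.5356, -0.2388, 0.2721]
ee_rot: [0.53, -0.469, 0.53, 0.467]
force: [0.1, -0.6, -0.1]
grip_width: 0.0001
```

```bash
python3 -c "
from h import *
st();jaw()"
```

```text
t 17.7 p [ 0.5356 -0.2388  0.2721] zyaw 82.86 h 0.0692 lat -0.0006 F [ 0.1 -0.6 -0.1] w 0.0001
jaw top x [0.1256 0.1298 0.1336] 39
trig/handle x at z~.13 [ 2  0  2 15  5  0  0 16  8]
```

Request:
drive_tool(increments=[[0.4,-0.05,0.1,0],[0.7,-0.09,0.25,0],[1,-0.13,0.35,0],[1.3,-0.16,0.45,0],[1.6,-0.2,0.55,0],[1.8,-0.23,0.6,0],[1.9,-0.24,0.65,0],[1.9,-0.24,0.65,0]])

```text
time: 18.55
ee_pos: [0.5651, -0.242, 0.2902]
ee_rot: [0.515, -0.449, 0.545, 0.486]
force: [-60.5, 4.3, 26.8]
grip_width: 0.0
```

```bash
python3 -c "
from h import *
st();jaw('side16')"
```

```text
t 18.55 p [ 0.5651 -0.242   0.2902] zyaw 82.86 h 0.0989 lat 0.0 F [-60.5   4.3  26.8] w 0.0
jaw top x [0.1217 0.1257 0.1297] 40
trig/handle x at z~.13 [ 0  0  0  2  7 12  0 13 11]
side16 origin 312 175
```

Request:
drive_tool(increments=[[-0.4,0.05,-0.1,0],[-0.9,0.11,-0.3,0],[-1.4,0.18,-0.5,0],[-1.9,0.24,-0.65,0],[-1.9,0.24,-0.65,0],[-1.9,0.24,-0.65,0]])

```text
time: 19.2
ee_pos: [0.5356, -0.2389, 0.2721]
ee_rot: [0.531, -0.469, 0.53, 0.467]
force: [0.2, 0.7, 0.2]
grip_width: -0.0001
```

```bash
python3 -c "
from h import *
st();jaw('side17');padfit('side')"
```

```text
t 19.2 p [ 0.5356 -0.2389  0.2721] zyaw 82.85 h 0.0692 lat -0.0006 F [0.2 0.7 0.2] w -0.0001
jaw top x [0.1249 0.1294 0.1333] 38
trig/handle x at z~.13 [ 3  0  1 15  5  0  0 14 10]
side17 origin 312 175
side 595 rect ((71.18952941894531, 1.1953926086425781), (59.30717086791992, 140.78028869628906), 89.66476440429688) z 0.0324 tilt [0.019 0.005 0.032] x [0.0028 0.135 ] y [-0.0268  0.0295]
```

View pics/side17.png

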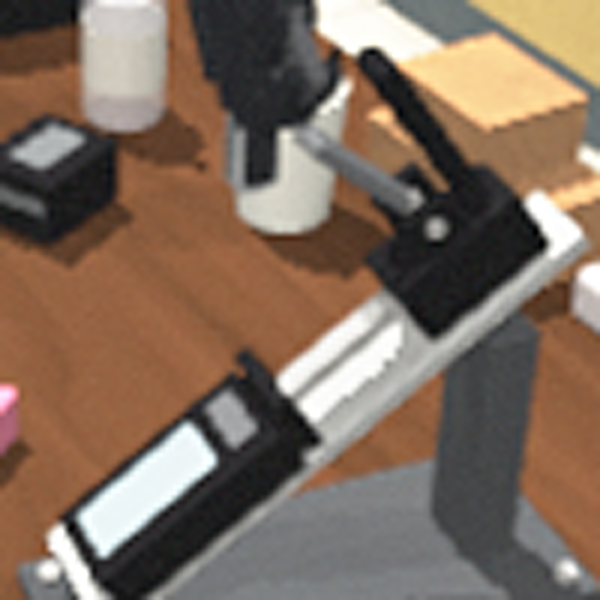

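Request:
drive_tool(increments=[[-0.5,0,0.3,0],[-1,0,1,0],[-1.5,0,2,0],[-1.8,0,3,0],[-1.8,0,3,0],[-1.8,0,3,0]])

```text
time: 19.9
ee_pos: [0.4801, -0.2385, 0.3628]
ee_rot: [0.53, -0.469, 0.53, 0.467]
force: [0.3, 0.4, 0.0]
grip_width: -0.0
```

```bash
python3 -c "
from h import *
st();jaw('side18');padfit('side')
f=cap('side');save(f,'side19')"
```

```text
t 19.9 p [ 0.4801 -0.2385  0.3628] zyaw 82.84 h 0.0141 lat -0.0073 F [0.3 0.4 0. ] w -0.0
jaw top x [0.1251 0.1294 0.1334] 38
trig/handle x at z~.13 [ 0  0  2 18  4  0  0 16 10]
side18 origin 312 175
side 593 rect ((73.02108764648438, 1.9616107940673828), (60.292633056640625, 143.1911163330078), 89.8279800415039) z 0.0327 tilt [0.013 0.002 0.032] x [0.0025 0.1364] y [-0.0267  0.0286]
```

View pics/side19.png

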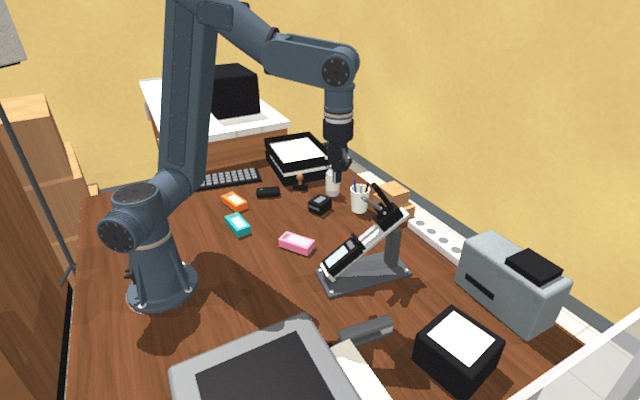

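The side view shows the pad clamped on the rail around (343,255), with the trigger standing off the handle at (383,205). The bystanders are where they started and the arm is clear, so I'm handing in.

```bash
python3 -c "
from station import robot
print(robot.hand_in())"
```

```text
the job is handed in; nothing more can be done
None
```

The signature pad is on the rail against the ledge, gripped by the jaw, with the trigger released. I handed the job in at about 20 s; no verdict was given.

**Placing the pad:** I gripped the pad across its width, about 24 mm from its middle. The moves can't tilt the tool, so I pressed the pad's far end onto the rail until it turned flat to the slope. I then slid it to the ledge and let go. The camera put its centre at about x = 61 mm, y = 2 mm in the seat's axes, lying flat.

**Working the trigger:** I pushed the trigger toward the fixed handle with the shut fingertips instead of pinching the two together, again because the tool can't tilt. I made five strokes:
- **Strokes 1 to 3:** in the ones I measured, the jaw moved about 12 mm per stroke.
- **Stroke 4:** the jaw reached the pad.
- **Stroke 5:** the trigger stopped well short of full, at about 60 N in the push direction (66 N in total).

**Last checks:**
- **Jaw grip:** the jaw sprang back 3 to 4 mm on release after strokes 4 and 5. That fits a rubber face pressed in to its stop and settling near 2.5 mm, but I inferred this and did not measure it directly.
- **Trigger:** it is back at its released position.
- **Bystanders:** none has visibly moved.
- **Arm:** it touches nothing, with the force reading near 0.

**Disagreement:** the side camera read about 5 mm too low in y compared with the gripper's known position, so I corrected for that. The top camera agreed with the gripper.

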